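Lock the bottomless portafilter into the espresso machine

ROBOT

A 7-joint arm with a two-finger parallel gripper is mounted at the origin on the work surface. World frame = base frame: x ahead of the robot, y to its left, z up, the work surface at z = 0. Lengths are in m, angles in rad, forces in N, time in s.
With the tool pointing down it reaches from about 0.425 to 0.925 m from the base axis. Payload 6.8 kg.
Tool frame: the origin (TCP) lies at the very end of the fingers, on their centre line; the grasp point (between the pads) lies 19 mm behind it; z points along the fingers, y is the line along which they close (so a half turn about z gives the same grasp; the last joint's range is limited). The gripper opens to 85 mm and grips with 20 to 120 N. Pads are 22 mm wide; open, the fingers measure 114 mm over their backs; the gripper's body (76 mm by 85 mm) begins 54 mm behind the grasp point. The pads swing forward as they close: fully open they stand 13 mm farther back than shut.
Start: joints at [1.198, 0.477, 0.022, 1.555, -0.011, 1.109, -0.083], TCP at [0.177, -0.651, 0.231] pointing down, gripper open.
Joint ranges: [-2.96, 2.96], [-0.34, 2.1], [-1.41, 1.46], [0.24, 2.44], [-1.37, 4.51], [0.17, 1.92], [-2.96, 2.96]. Speed limits (rad/s): [2.39, 2.39, 3.14, 3.14, 3.14, 3.14, 3.14].

INTERFACE

Orientations are given as a rotation vector (axis times angle).
In Python, from bench import get_obs, viewer, r gives the robot as it stands. The module is installed in compiled form; this text tells all that it offers.
- The arm moves only by the tool play_rows, never from a script. Its argument "commands" is a list that holds one entry, the list of rows, each a list of 5 numbers: the gripper's target within -1 to 1 (shut at 1, half-way at 0, fully open at -1), then the shift along the tool's x, y, z scaled (see below), then the turn about the tool's z scaled (see below). A call has 1 to 12 rows; each row is the pose to reach, as a shift and turn from the pose commanded when the call began, along the tool's axes at that moment; what a row does not reach only later rows make up. The controller multiplies each number of a shift by 0.2 m and each number of a turn by pi/2 rad. A row lasts 1/12 s, in which the tool goes at most 41.7 mm and 7.16 degrees, less where a joint would pass 70% of its speed; a pose out of reach is approached as far as the arm can. A call with a number of a shift or a turn outside -1 to 1 is refused whole. A call with a gripper value outside its range is refused whole. The fingers move at their own pace and stop on an object; "grip_force" is the grip in N (left out, the last holds). Time passes only in rows, so rows that repeat a pose let the fingers close. It gives the time, the measured TCP pose, the force, the opening and the grip force at its end, in the units of the state.
- get_obs(): the state, without advancing time (a new reading comes with each control period).
- viewer.grab_frame(name): name is "scene" or "side" or "wrist"; returns a dict with "pixels" (480x640x3 uint8, red, green, blue), "fovy" (degrees; the focal length in pixels is half the picture's height over the tangent of half this angle, whatever the lens; pixels are square), "cx", "cy" (the principal point, pixels), "world_to_cam" (4x4, takes a point from world to camera coordinates); the wrist camera has in their place "hand_eye" (4x4, takes a point from camera to tool coordinates, whose origin is the TCP and whose axes are the flange's). Camera axes: x right, y up, looking along -z (the intrinsics and any distortion apply to the point x, -y, -z); pixel columns grow to the right and rows downward; lengths in m; the calibration is good to about 2 mm. The wrist camera is an equidistant fisheye: a pixel r from the principal point sees the ray r / f radians off the axis. A picture is of the moment at which its call begins: read the wrist's pose just before it. There is no depth.
- r.hand_in(): hands the job in; it is judged then, once.
Trained networks look in a picture, given as the dict that the camera call returned (one of the last four; its "shot" number tells which), for a name from the list of things; names that differ only in an ending like _2 or _b are one class to them, and where a whole thing is asked for, a point or a joint stands for the part that bears it (a point fixed in the world has none). Each returns a list of dicts, best first, with "score" (0 to 1); they miss things now and then, are a little off and sometimes report something else, mostly with a low value. They report only what shows in the picture. A call takes as long as a camera call.
- viewer.trace(picture, thing): "pixels" (480x640 bool, what is visible of it) and "rect" ([left, top, right, bottom] in pixels, round what is visible of it).
The state is a dict: "clock": time; "joints": joint angles; "qvel": joint speeds; "tau": joint torques, N m; "tcp_pos": TCP position; "orientation": TCP orientation; "contact_force": force on the tool from outside, world axes, zero at the start; "moment": the same for the moment, N m; "grip_width": finger opening in m; "gripper_force": force on a finger pad.
Only numpy, scipy, OpenCV 4.12 (cv2) and the standard library are available. Lean on these libraries where they do the work, as an engineer would, in place of code of your own. Each camera call takes 0.05 s, during which the arm holds its last target. There are 200 camera calls.

TASK

The espresso machine is warming up. Swing its steam wand, which hangs in front of the group head, out to its own side so that it points away from the group, then fit the bottomless portafilter (the one without spouts) up into the group head and turn its handle home until it is locked and stands square to the machine's front, ready to be left there. Do not disturb the other portafilter, the cup on the drip tray or anything else on the counter.

Things in the scene. Friction and masses are not known exactly. Their poses are not given: they have to be found in the camera images.
- machine: Steel espresso machine, fixed. Origin on the counter straight below the vertical axis of the group head; z up; its front, where a user stands, looks along its own -x; own +y is the user's left. Body: box 360 high, x = 110 to 380 mm, y = +-150. On its front, black knobs at y = +-115, z = 325 stand out to x = 72; a thin water spout hangs at x = 80, y = 115, down to z = 195.
- grate (a point): Middle of the drip tray's flat grate, 70 mm above the counter; the tray box under it is 200 (machine x) by 280 (y) and begins 75 mm in front of the group's axis (machine x = -75).
- mouth (a point): Centre of the group head's mouth, in the underside of its bell, facing down, 199 above the counter. Bell: outer radius 47, up to 232; above it a cylinder of radius 34 up to 305 and a neck to the body. Mouth: round, radius 36, with two gaps (radius 43, 40 degrees wide) at +40 and -140 degrees counter-clockwise from machine +x, which let the portafilter's lugs through.
- entry (a point): Where the end of the portafilter's handle is when its lugs stand in the gaps, ready to turn: 50 degrees to the user's left of square (portafilter yaw = machine yaw - 0.87 rad; 5 degrees either way will do), 170 mm from the group's axis, 187 above the counter (rim top at 213, just under the gasket).
- group_seat (a point): Point on the group's axis, 215.5 above the counter, where the centre of the portafilter's rim top is when locked. Raise it into the gaps until the rim top is at 213 to 215 (a sprung rubber gasket begins at 213.5, 5.5 N/mm), then turn it counter-clockwise seen from above: the lugs ride up a lip whose top climbs from 203.5 to 207 in 32 degrees, then is level.
- square (a point): Where the end of the portafilter's handle is when locked and square to the machine's front (portafilter yaw = machine yaw, 50 degrees on from entry): 170 from the group's axis, 189.5 above the counter. A stop comes 3 degrees further on. Turning takes 2 to 6 N at 140 mm from the axis; after 25 degrees of turn the portafilter hangs by its lugs and stays where it is left.
- wand (a joint): Swivel of the steam wand about the vertical through wand_pivot, rad. 0: straight out of the machine's front; positive: swung in, in front of the group (to the user's left); negative: out to its own side (user's right), away from the group. Range -0.9 to 0.62, starts at 0.26 to 0.44. Needs about 0.7 N at its end and stays where it is left.
- wand_pivot (a point): Centre of the wand's swivel ball, 275 mm above the counter, at x = 20, y = -115 mm in the machine's frame.
- wand_tip (a point): Lower end of the wand, a steel tube of 10 mm diameter that runs from the pivot outwards and down: at 62 mm horizontal distance from the pivot it is 251 mm above the counter, at 165 mm it is 150 mm above, and its tip, at 190 mm, is 120 mm above.
- portafilter: The bottomless portafilter, steel, upright, 0.3 to 0.6 kg. Origin: centre of the head's underside, z up. Head: radius 34, 52 high, empty, open below; lugs on its own +y and -y sides, 17.5 wide, out to radius 41, z = 43.5 to 50. Handle along its own -x: thin neck to x = -61, then a black grip 24 wide, 25 high, x = -61 to -171, centre line at z = 26. Centre of mass at x = -15.
- rim (a point): Centre of the top of the portafilter's rim, 52 mm above its underside.
- handle_end (a point): End of the portafilter's handle, on its centre line (own x = -170, z = 26 mm).
- spouted: The other portafilter, with two spouts: same head and handle, lying upside down with its rim on the counter and the spouts upward (83 high), handle along its own -x 26 mm above the counter. To be left alone.
- cup: White espresso cup with a handle at its own +y, rim radius 31, 55 high; stands on the grate of the drip tray under the group head, its rim at 125 mm above the counter. Origin: centre of its underside.
- tamper: Tamper, steel foot of radius 29, wooden knob, 86 high, stands upright. Origin: centre of its underside.
- pitcher: Steel milk pitcher, radius 40, 100 high, handle at its own +y. Origin: centre of its underside.
- jar: Glass jar with a red lid, radius 44, 130 high. Origin: centre of its underside.
- cruet: Green glass oil bottle, radius 30, 200 high. Origin: centre of its underside.
- spoon: Steel spoon, 150 long, lies flat along its own x.

How it is judged:
On the way, in this order (a step that is already met when the one before it is completed fails the run):
1. the steam wand is swung out, pointing away from the group (value of joint wand below -0.08 rad), for 0.2 s.
2. the bottomless portafilter sits up in the group head and its handle is square to the machine's front (horizontal distance between rim and group_seat below 0.004 m and z of rim in the frame of group_seat above -0.0025 m and horizontal distance between handle_end and square below 0.03 m), for 0.2 s.
At the end, for the whole second after the job is handed in: Steam wand below -0.08 rad (pointing away from the group); bottomless portafilter hanging locked in the group at rest: rim within 4 mm of the group axis and at most 2.5 mm below its seat, upright within 0.06 rad, handle end within 30 mm of square (all of step 2 and value of joint wand below -0.08 rad and angle between portafilter's own z axis and vertical below 0.06 rad and linear speed of portafilter below 0.02 m/s); the robot touches nothing.
It fails at once if the other portafilter, the cup or another thing on the counter is shoved away or knocked over (distance of any of spouted, tamper, pitcher, jar, cruet, spoon from where it was at the start of the episode above 0.03 m or distance of cup from where it was at the start of the episode above 0.025 m or angle between any of cup, tamper, pitcher, jar, cruet's own z axis and vertical above 0.5 rad).
It also fails if it takes over 67 s, if anything falls off the work surface, if the arm or the gripper's body presses on something with over 40 N, if the wrist force passes 120 N, or if a joint passes its speed limit or range.

## Working session

There is one attempt and no reset: what is moved stays moved. The work goes in short steps, Python scripts to look and compute and a tool call to move; the robot and the scene stay as the last step left them, time stands still between calls to the robot, and variables do not carry over. Pictures are saved under pics/ and viewed, at most 10 in all, crops included, and the job is handed in when it is done.

Besides the shell and the picture viewer there is one more tool, called after "Call:" as a command line: name --argument value ..., lists and objects as JSON in quotes. play_rows: Moves the arm, as the interface text tells. Shifts and turns lie within -1 to 1; 1 stands for 0.2 m of shift or pi/2 rad of turn. Its arguments: {"type":"object","properties":{"commands":{"type":"array","items":{"type":"array","items":{"type":"array","items":{"type":"number","minimum":-1,"maximum":1}}}},"grip_force":{"type":"number"}},"required":["commands"]}

```bash
mkdir -p pics
cat > h.py <<'E'
import numpy as np, cv2
from bench import get_obs, viewer, r
from scipy.spatial.transform import Rotation as R
def save(p,n): cv2.imwrite('pics/'+n+'.png',cv2.cvtColor(p['pixels'],cv2.COLOR_RGB2BGR))
def f(p): return 240/np.tan(np.radians(p['fovy'])/2)
def proj(p,X):
    X=np.atleast_2d(X); c=(np.c_[X,np.ones(len(X))]@np.array(p['world_to_cam']).T)[:,:3]
    return np.c_[p['cx']+f(p)*c[:,0]/-c[:,2], p['cy']+f(p)*(-c[:,1])/-c[:,2]]
def ray(p,uv):
    M=np.linalg.inv(np.array(p['world_to_cam'])); d=np.array([(uv[0]-p['cx'])/f(p),-(uv[1]-p['cy'])/f(p),-1])
    return M[:3,3], M[:3,:3]@d
def onz(p,uv,z):
    o,d=ray(p,uv); return o+d*(z-o[2])/d[2]
E
python3 - <<'E'
from h import *
o=get_obs(); print({k:np.round(v,3) for k,v in o.items()}); print(R.from_rotvec(o['orientation']).as_matrix().round(3))
for n in ['scene','side','wrist']:
    p=viewer.grab_frame(n); save(p,n+'0'); print(n,{k:np.round(v,3).tolist() for k,v in p.items() if k!='pixels'})
    for t in ['portafilter','spouted','machine','wand','cup','tamper','pitcher','jar','cruet','spoon']:
        for q in viewer.trace(p,t)[:2]: print(t,round(q['score'],2),np.round(q['rect']))
E
```

```text
{'clock': np.float64(0.0), 'joints': array([ 1.198,  0.478,  0.022,  1.556, -0.011,  1.109, -0.083]), 'qvel': array([ 0.001,  0.003,  0.001, -0.001,  0.001, -0.001, -0.001]), 'tau': array([ 1.0000e-03, -5.9644e+01,  1.6090e+00, -2.8120e+01,  1.3000e-02,
        9.0000e-03,  0.0000e+00]), 'tcp_pos': array([ 0.176, -0.651,  0.23 ]), 'orientation': array([-3.112e+00, -4.140e-01,  1.000e-03]), 'contact_force': array([ 0.024, -0.234,  0.347]), 'moment': array([ 0.006, -0.009, -0.041]), 'gripper_force': np.float64(0.0), 'grip_width': np.float64(0.086)}
[[ 0.965  0.262 -0.001]
 [ 0.262 -0.965  0.002]
 [-0.    -0.002 -1.   ]]
scene {'fovy': 54.283, 'cx': 317.895, 'cy': 241.876, 'world_to_cam': [[0.024, 1.0, 0.016, 0.117], [-0.812, 0.01, 0.583, 0.31], [0.583, -0.027, 0.812, -1.519], [0.0, 0.0, 0.0, 1.0]], 'shot': 1}
portafilter 0.8 [214. 252. 251. 325.]
portafilter 0.36 [366. 155. 640. 385.]
spouted 0.88 [299. 240. 333. 321.]
machine 0.57 [369. 156. 638. 382.]
machine 0.19 [214. 177. 250. 224.]
wand 0.91 [367. 268. 458. 276.]
cup 0.71 [419. 273. 458. 300.]
tamper 0.92 [260. 326. 284. 356.]
ta
[... 338 characters left out ...]
1, 0.692, -1.046], [0.0, 0.0, 0.0, 1.0]], 'shot': 2}
portafilter 0.8 [292. 213. 361. 241.]
spouted 0.85 [287. 262. 357. 298.]
machine 0.64 [ 24. 290. 353. 479.]
wand 0.58 [221. 293. 296. 301.]
cup 0.38 [349. 250. 398. 267.]
tamper 0.79 [258. 232. 281. 260.]
pitcher 0.95 [206. 229. 246. 271.]
jar 0.88 [397. 205. 425. 248.]
cruet 0.82 [305. 148. 327. 206.]
cruet 0.33 [287. 263. 358. 295.]
spoon 0.76 [346. 252. 394. 264.]
spoon 0.17 [259. 231. 279. 260.]
wrist {'fovy': 65.706, 'cx': 323.759, 'cy': 240.391, 'hand_eye': [[-0.0, 0.958, 0.288, 0.074], [1.0, -0.0, 0.001, 0.0], [0.001, 0.288, -0.958, -0.142], [0.0, 0.0, 0.0, 1.0]], 'shot': 3}
jar 0.8 [  2.   7. 130. 102.]
spoon 0.53 [34.  0. 51.  6.]
```

View pics/scene0.png

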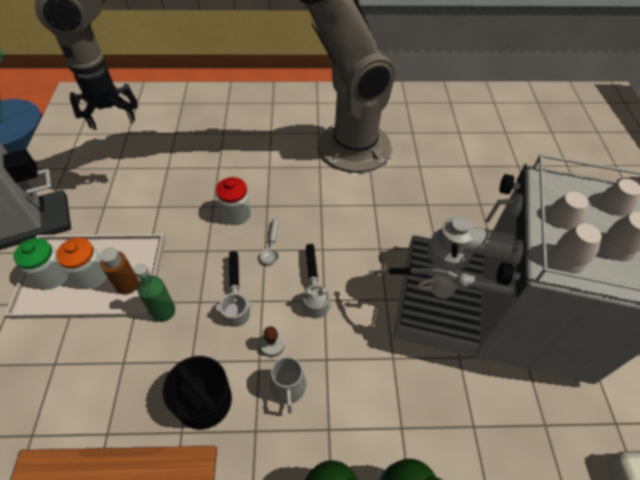

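View pics/side0.png

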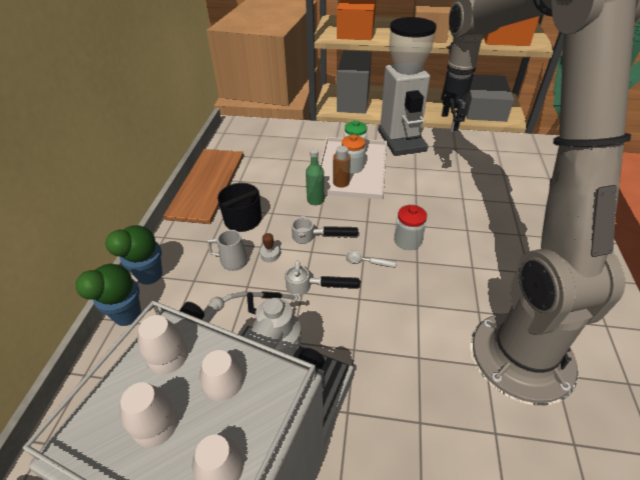

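The scene picture shows the machine at right with its front facing image-left, which is world -y. The bottomless portafilter is at (235,305) with its handle toward the robot, and the spouted one is at (315,300). I'll zoom in on the machine.

Run:
```python
import cv2,numpy as np
a=cv2.imread('pics/scene0.png')[150:390,350:640]; b=cv2.imread('pics/side0.png')[240:480,20:360]
a=cv2.resize(a,(400,331),interpolation=cv2.INTER_CUBIC)
a=cv2.resize(cv2.imread('pics/scene0.png')[160:360,360:560],(400,400),interpolation=cv2.INTER_CUBIC)
b=cv2.resize(cv2.imread('pics/side0.png')[240:440,180:380],(400,400),interpolation=cv2.INTER_CUBIC)
cv2.imwrite('pics/c1.png',np.hstack([a,b]))
```

```text
(no output)
```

View pics/c1.png

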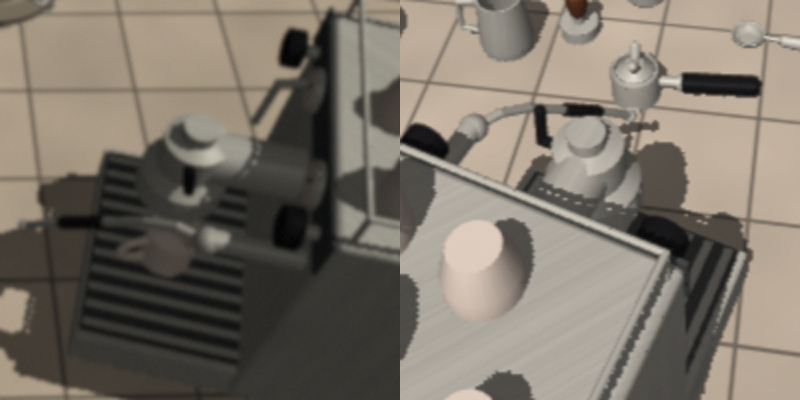

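The wand's ball is at scene (466,278) and side (216,303). Its tip is at scene (372,273) and side (296,297). Next I fit the machine pose and locate the portafilter.

```bash
cat >> h.py <<'E'
def tf(m,P):
    P=np.atleast_2d(P).astype(float); c,s=np.cos(m[2]),np.sin(m[2])
    return np.c_[m[0]+c*P[:,0]-s*P[:,1], m[1]+s*P[:,0]+c*P[:,1], P[:,2]]
E
python3 - <<'E'
from h import *
from scipy.optimize import least_squares
s=viewer.grab_frame('scene'); d=viewer.grab_frame('side')
obs=[(s,(.02,-.115,.275),(466.5,278.5)),(d,(.02,-.115,.275),(216,303.5)),(s,(0,0,.305),(461.5,224)),(d,(0,0,.305),(273.5,306.5)),
(s,(.075,.115,.325),(506.5,183.5)),(s,(.075,-.115,.325),(505,274)),(d,(.075,-.115,.325),(192,309)),(d,(.075,.115,.325),(311,357.5)),
(s,(.11,.15,.36),(527,167)),(s,(-.075,.14,.07),(412.5,236.5))]
fun=lambda m:np.concatenate([proj(p,tf(m,P))[0]-uv for p,P,uv in obs])
q=least_squares(fun,[.4,.3,1.57],loss='soft_l1'); m=q.x; print(m, fun(m).reshape(-1,2).round(1).tolist())
# wand
def h(a):
    P=np.array([.02-.19*np.cos(a),-.115+.19*np.sin(a),.12]); return P
for p,uv in ((s,(372.5,273)),(d,(296.5,297.5))):
    print('tip',[ (a,(proj(p,tf(m,h(a)))[0]-uv).round(1)) for a in (.26,.32,.38,.44)])
print('pivot',tf(m,(.02,-.115,.275)),'tip',tf(m,h(.35)))
# portafilter: fit silhouettes
def masks(n):
    out=[]
    for p in (s,d):
        t=viewer.trace(p,n)[0]; out.append((p,t['pixels']))
    return out
th=np.linspace(0,2*np.pi,24,endpoint=False)
ring=lambda z:np.c_[.034*np.cos(th),.034*np.sin(th),0*th+z]
bx=np.array([[x,y,z] for x in(-.061,-.171) for y in(-.012,.012) for z in(.0135,.0385)]); nk=np.array([[-.03,y,.026] for y in(-.005,.005)]+[[-.061,y,.026] for y in(-.005,.005)])
lug=np.array([[x,y,z] for x in(-.00875,.00875) for y in (-.041,.041) for z in(.0435,.05)])
def ren(p,m,flip=False):
    im=np.zeros((480,640),np.uint8)
    for P in (np.r_[ring(0),ring(.052)],bx,nk,lug):
        u=(proj(p,tf(m,P))*16).round().astype(np.int32); cv2.fillConvexPoly(im,cv2.convexHull(u),1,shift=4)
    return im>0
from scipy.optimize import minimize
ms=masks('portafilter'); np.savez('pf.npz',a=ms[0][1],b=ms[1][1])
c0=onz(s,(233,307),.03); e0=onz(s,(234,253),.026); v=c0-e0
x0=[c0[0],c0[1],np.arctan2(v[1],v[0])]; print(x0)
cost=lambda x: sum(np.sum(cv2.GaussianBlur((ren(p,x)^k).astype(np.float32),(5,5),1)**1) /np.sum(k) for p,k in ms)
b=minimize(cost,x0,method='Nelder-Mead',options=dict(initial_simplex=np.array(x0)+np.r_[[[0,0,0]],np.diag([.015,.015,.15])]))
print('pf',b.x,b.fun,'end',tf(b.x,(-.17,0,.026)))
for n in ('spouted','tamper','pitcher','jar','cruet','spoon','cup'):
    for p in (s,d):
        k=viewer.trace(p,n)
        if k: l,t_,r_,b_=k[0]['rect']; print(n,round(k[0]['score'],2),onz(p,((l+r_)/2,(t_+b_)/2),.04 if n!='cup' else .1).round(3))
E
```

```text
[0.55796854 0.157011   1.29845208] [[-2.6, 2.7], [-0.5, 1.0], [0.3, 0.3], [-2.0, 0.3], [-2.5, 0.7], [-3.5, -0.2], [0.8, 1.7], [-0.0, 0.3], [0.2, -3.0], [0.6, -3.9]]
tip [(0.26, array([-5.2,  7.7])), (0.32, array([-3. ,  4.1])), (0.38, array([-0.5,  0.7])), (0.44, array([ 2.2, -2.6]))]
tip [(0.26, array([-9.5, -4.4])), (0.32, array([-6. , -1.9])), (0.38, array([-2.8,  0.7])), (0.44, array([0.3, 3.5]))]
pivot [[0.67410978 0.14534001 0.275     ]] tip [[ 0.5633509  -0.00903768  0.12      ]]Traceback (most recent call last):
  File "<stdin>", line 31, in <module>
  File "<stdin>", line 19, in masks
IndexError: list index out of range
```

```bash
cat > pf.py <<'E'
from h import *
from scipy.optimize import minimize
th=np.linspace(0,2*np.pi,24,endpoint=False)
ring=lambda z:np.c_[.034*np.cos(th),.034*np.sin(th),0*th+z]
bx=np.array([[x,y,z] for x in(-.061,-.171) for y in(-.012,.012) for z in(.0135,.0385)]); nk=np.array([[-.03,y,.026] for y in(-.005,.005)]+[[-.061,y,.026] for y in(-.005,.005)])
lug=np.array([[x,y,z] for x in(-.00875,.00875) for y in (-.041,.041) for z in(.0435,.05)])
def ren(p,m):
    im=np.zeros((480,640),np.uint8)
    for P in (np.r_[ring(0),ring(.052)],bx,nk,lug):
        u=(proj(p,tf(m,P))*16).round().astype(np.int32); cv2.fillConvexPoly(im,cv2.convexHull(u),1,shift=4)
    return im>0
E
python3 - <<'E'
from pf import *
ms=[]
for n in ('scene','side'):
    for i in range(3):
        p=viewer.grab_frame(n); t=viewer.trace(p,'portafilter')
        print(n,[(round(q['score'],2),np.round(q['rect']).tolist()) for q in t])
        t=[q for q in t if q['rect'][2]-q['rect'][0]<90 and q['score']>.5]
        if t: ms.append((p,t[0]['pixels'])); break
s=ms[0][0]
c0=onz(s,(233,307),.03); e0=onz(s,(234,253),.026); v=c0-e0
x0=[c0[0],c0[1],np.arctan2(v[1],v[0])]; print(x0)
cost=lambda x: sum(np.sum(ren(p,x)^k)/np.sum(k) for p,k in ms)
b=minimize(cost,x0,method='Nelder-Mead',options=dict(initial_simplex=np.array(x0)+np.r_[[[0,0,0]],np.diag([.015,.015,.15])]))
print('pf',b.x,b.fun,[cost(x0)],'end',tf(b.x,(-.17,0,.026)))
for n in ('spouted','tamper','pitcher','jar','cruet','spoon'):
    for p,_ in ms:
        k=viewer.trace(p,n)
        if k: l,t_,r_,b_=k[0]['rect']; print(n,round(k[0]['score'],2),onz(p,((l+r_)/2,(t_+b_)/2),.04).round(3))
E
```

```text
scene [(0.57, [215.0, 249.0, 252.0, 324.0])]
side [(0.71, [293.0, 214.0, 362.0, 242.0])]
[np.float64(0.5936938689912215), np.float64(-0.33862989978546465), np.float64(0.06856551425530735)]
pf [ 0.59948375 -0.33540173  0.10099214] 0.3924162257495591 [np.float64(0.5527557319223986)] end [[ 0.43034997 -0.35254122  0.026     ]]
spouted 0.74 [ 0.527 -0.138  0.04 ]
spouted 0.72 [0.759 0.208 0.04 ]
tamper 0.67 [ 0.257 -0.371  0.04 ]
tamper 0.74 [ 0.677 -0.235  0.04 ]
pitcher 0.69 [ 0.546 -0.342  0.04 ]
pitcher 0.58 [ 0.802 -0.212  0.04 ]
jar 0.69 [ 0.266 -0.372  0.04 ]
jar 0.64 [ 0.275 -0.383  0.04 ]
cruet 0.78 [ 0.564 -0.53   0.04 ]
cruet 0.79 [ 0.594 -0.592  0.04 ]
spoon 0.58 [ 0.418 -0.255  0.04 ]
spoon 0.66 [ 0.38  -0.238  0.04 ]
```

Call:
play_rows --commands '[[[1, 0, 0, -0.45, 0.1], [1, 0, 0, -0.45, 0.2], [1, 0, 0, -0.45, 0.3], [1, 0, 0, -0.45, 0.4], [1, 0, 0, -0.45, 0.4]]]'

```text
clock: 3.02
tcp_pos: [0.1768, -0.652, 0.323]
orientation: [3.087, -0.572, 0.002]
contact_force: [-0.4, 0.3, -0.6]
grip_width: 0.0257
gripper_force: 0.0
```

```bash
cat > go.py <<'E'
import sys
from h import *
def go(t,yaw=None):
    o=get_obs(); M=R.from_rotvec(o['orientation']).as_matrix(); d=M.T@(np.array(t)-o['tcp_pos'])/.2
    y0=np.arctan2(M[1,0],M[0,0]); u=0 if yaw is None else -((yaw-y0+np.pi)%(2*np.pi)-np.pi)/(np.pi/2)
    print('t',round(float(o['clock']),2),'pos',o['tcp_pos'].round(4),'yaw',round(y0,4),'shift',d.round(4),'turn',round(u,4),'j',o['joints'].round(2),'F',o['contact_force'].round(1),'w',o['grip_width'].round(4))
if __name__=='__main__': go([float(v) for v in sys.argv[1:4]], float(sys.argv[4]) if len(sys.argv)>4 else None)
E
python3 - <<'E'
print("approach via two legs")
E
python3 go.py .533 .037 .323 3.14
```

```text
approach via two legsTraceback (most recent call last):
  File "go.py", line 7, in <module>
    if __name__=='__main__': go([float(v) for v in sys.argv[1:4]], float(sys.argv[4]) if len(sys.argv)>4 else None)
                             ~~^^^^^^^^^^^^^^^^^^^^^^^^^^^^^^^^^^^^^^^^^^^^^^^^^^^^^^^^^^^^^^^^^^^^^^^^^^^^^^^^^^^^
  File "go.py", line 6, in go
    print('t',round(float(o['clock']),2),'pos',o['tcp_pos'].round(4),'yaw',round(y0,4),'shift',d.round(4),'turn',round(u,4),'j',o['joints'].round(2),'F',o['contact_force'].round(1),'w',o['grip_width'].round(4))
                                                                                                                                                                                         ^^^^^^^^^^^^^^^^^^^^^
AttributeError: 'float' object has no attribute 'round'
```

Call:
play_rows --commands '[[[1, 0.25, -1, 0, -0.08], [1, 0.25, -1, 0, -0.16], [1, 0.25, -1, 0, -0.24], [1, 0.25, -1, 0, -0.32], [1, 0.25, -1, 0, -0.4], [1, 0.25, -1, 0, -0.48], [1, 0.25, -1, 0, -0.56], [1, 0.25, -1, 0, -0.64], [1, 0.25, -1, 0, -0.72], [1, 0.25, -1, 0, -0.72]]]'

```text
clock: 3.85
tcp_pos: [0.294, -0.4819, 0.3215]
orientation: [2.908, 1.188, 0.0]
contact_force: [0.4, -0.6, -0.5]
grip_width: 0.0004
gripper_force: 0.0
```

```bash
python3 go.py .533 .037 .323 3.14
```

```text
Traceback (most recent call last):
  File "go.py", line 7, in <module>
    if __name__=='__main__': go([float(v) for v in sys.argv[1:4]], float(sys.argv[4]) if len(sys.argv)>4 else None)
                             ~~^^^^^^^^^^^^^^^^^^^^^^^^^^^^^^^^^^^^^^^^^^^^^^^^^^^^^^^^^^^^^^^^^^^^^^^^^^^^^^^^^^^^
  File "go.py", line 6, in go
    print('t',round(float(o['clock']),2),'pos',o['tcp_pos'].round(4),'yaw',round(y0,4),'shift',d.round(4),'turn',round(u,4),'j',o['joints'].round(2),'F',o['contact_force'].round(1),'w',o['grip_width'].round(4))
                                                                                                                                                                                         ^^^^^^^^^^^^^^^^^^^^^
AttributeError: 'float' object has no attribute 'round'
```

```bash
sed -i "s/o\['grip_width'\].round(4)/round(float(o['grip_width']),4)/" go.py; python3 go.py .533 .037 .323 3.14
```

```text
t 3.85 pos [ 0.294  -0.4819  0.3215] yaw 0.7754 shift [ 2.6698 -1.0163 -0.0081] turn -1.5054 j [ 1.    0.23 -0.1   1.71  0.02  1.21  0.09] F [ 0.4 -0.6 -0.5] w 0.0004
```

Call:
play_rows --commands '[[[1, 1, -0.3, 0, -0.08], [1, 1, -0.3, 0, -0.16], [1, 1, -0.3, 0, -0.24], [1, 1, -0.3, 0, -0.32], [1, 1, -0.3, 0, -0.4], [1, 1, -0.3, 0, -0.48], [1, 1, -0.3, 0, -0.56], [1, 1, -0.3, 0, -0.64], [1, 1, -0.3, 0, -0.72], [1, 1, -0.3, 0, -0.72]]]'

```text
clock: 4.68
tcp_pos: [0.3956, -0.2996, 0.3214]
orientation: [1.824, 2.558, -0.0]
contact_force: [-0.4, -0.9, -0.5]
grip_width: 0.0003
gripper_force: 0.0
```

```bash
python3 go.py .533 .037 .323 3.14
```

```text
t 4.68 pos [ 0.3956 -0.2996  0.3214] yaw 1.9028 shift [ 1.3672  1.1979 -0.0082] turn -0.7876 j [ 0.84  0.12 -0.35  1.84  0.04  1.19  0.81] F [-0.4 -0.9 -0.5] w 0.0003
```

Call:
play_rows --commands '[[[1, 0.95, 0.83, 0, -0.08], [1, 0.95, 0.83, 0, -0.16], [1, 0.95, 0.83, 0, -0.24], [1, 0.95, 0.83, 0, -0.32], [1, 0.95, 0.83, 0, -0.4], [1, 0.95, 0.83, 0, -0.48], [1, 0.95, 0.83, 0, -0.56], [1, 0.95, 0.83, 0, -0.64], [1, 0.95, 0.83, 0, -0.72], [1, 0.95, 0.83, 0, -0.79], [1, 0.95, 0.83, 0, -0.79]]]'

```text
clock: 5.6
tcp_pos: [0.4909, -0.066, 0.3213]
orientation: [-0.001, -3.142, -0.0]
contact_force: [-0.2, -0.5, 0.3]
grip_width: -0.0
gripper_force: 0.0
```

```bash
python3 go.py .533 .037 .323 3.14
python3 - <<'E'
from h import *
p=viewer.grab_frame('wrist'); save(p,'w1')
for t in ['machine','wand','cup','portafilter','spouted','mouth']:
    for q in viewer.trace(p,t)[:2]: print(t,round(q['score'],2),np.round(q['rect']))
E
```

```text
t 5.6 pos [ 0.4909 -0.066   0.3213] yaw 3.1408 shift [-0.2101  0.5152 -0.0086] turn 0.0005 j [ 0.61  0.15 -0.66  1.82  0.1   1.2   1.48] F [-0.2 -0.5  0.3] w -0.0
machine 0.93 [376. 124. 639. 480.]
machine 0.5 [379. 262. 478. 372.]
wand 0.64 [373. 265. 479. 368.]
wand 0.61 [ 96. 152. 160. 303.]
cup 0.68 [468. 240. 549. 304.]
portafilter 0.79 [ 96. 149. 160. 304.]
portafilter 0.47 [469. 241. 548. 304.]
spouted 0.91 [238. 122. 299. 294.]
spouted 0.19 [ 96. 154. 158. 301.]
mouth 0.75 [376. 124. 636. 479.]
```

View pics/w1.png

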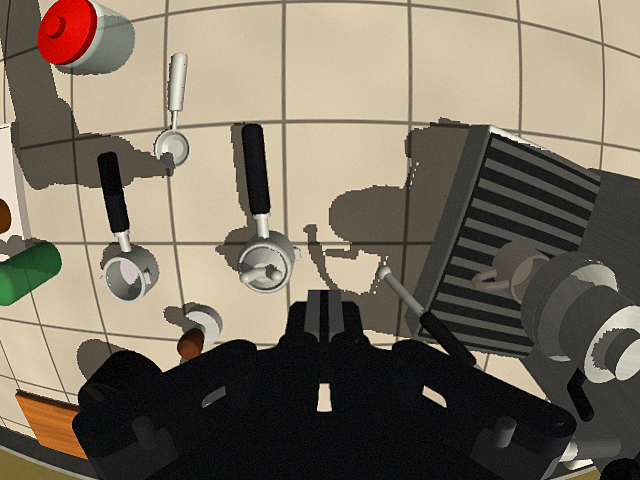

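The wrist view shows the wand tip at (383,271), the tray's front-left corner at (489,127), the bottomless portafilter's head at (131,277) with its handle end at (107,153), and the group cap at (622,352). I refine both poses with this view.

```bash
cat >> h.py <<'E'
def snap():
    o=get_obs(); p=viewer.grab_frame('wrist'); T=np.eye(4); T[:3,:3]=R.from_rotvec(o['orientation']).as_matrix(); T[:3,3]=o['tcp_pos']
    p['c2w']=T@np.array(p['hand_eye']); return p
_proj=proj
def proj(p,X):
    if 'c2w' not in p: return _proj(p,X)
    X=np.atleast_2d(X); c=(np.c_[X,np.ones(len(X))]@np.linalg.inv(p['c2w']).T)[:,:3]
    c=c*[1,-1,-1]; h=np.hypot(c[:,0],c[:,1]); t=np.arctan2(h,c[:,2]); k=f(p)*t/h
    return np.c_[p['cx']+k*c[:,0],p['cy']+k*c[:,1]]
E
python3 - <<'E'
from pf import *
from scipy.optimize import least_squares
p=snap(); s=viewer.grab_frame('scene')
k=viewer.trace(p,'portafilter'); k=[q for q in k if q['rect'][0]<200][0]['pixels']
x0=[.5995,-.335,.101]
cost=lambda x: np.sum(ren(p,x)^k)/np.sum(k)
b=minimize(cost,x0,method='Nelder-Mead',options=dict(initial_simplex=np.array(x0)+np.r_[[[0,0,0]],np.diag([.01,.01,.08])]))
print('pf',b.x,b.fun,cost(x0),'head',tf(b.x,(0,0,0)),proj(p,tf(b.x,(-.17,0,.026))))
m0=[.558,.157,1.2985]
print('mach check: cap',proj(p,tf(m0,(0,0,.305))),'tray corner',proj(p,tf(m0,[(-.075,.14,.07),(-.075,-.14,.07)])))
for a in(.32,.38,.44): print(a,proj(p,tf(m0,(.02-.19*np.cos(a),-.115+.19*np.sin(a),.12))))
im=p['pixels'].copy()
for P,col in ((np.r_[ring(.199)*[1.382,1.382,1],ring(.232)*[1.382,1.382,1]],(255,0,0)),(ring(.305),(0,255,0)),(np.array([(-.075,.14,.07),(-.075,-.14,.07),(.11,.14,.07)]),(0,0,255))):
    for u in proj(p,tf(m0,P)): cv2.circle(im,tuple(int(v) for v in u.round()),1,col,-1)
for i in range(0,24,2):
    cv2.circle(im,tuple(int(v) for v in proj(p,tf(b.x,ring(.052)))[i].round()),1,(255,0,0),-1)
for u in proj(p,tf(b.x,np.r_[bx,lug])): cv2.circle(im,tuple(int(v) for v in u.round()),1,(0,255,0),-1)
cv2.imwrite('pics/w2.png',cv2.cvtColor(np.hstack([cv2.resize(im[140:310,70:190],(400,567)),cv2.resize(im[110:400,440:640],(400,567))]),cv2.COLOR_RGB2BGR))
E
```

```text
Traceback (most recent call last):
IndexError: list index out of range
```

```bash
cat > m.py <<'E'
from pf import *
for i in range(4):
    p=snap(); k=[q for q in viewer.trace(p,'portafilter') if q['rect'][0]<200 and q['score']>.3]
    if k: break
k=k[0]['pixels']
x0=[.5995,-.335,.101]
cost=lambda x: np.sum(ren(p,x)^k)/np.sum(k)
b=minimize(cost,x0,method='Nelder-Mead',options=dict(initial_simplex=np.array(x0)+np.r_[[[0,0,0]],np.diag([.01,.01,.08])]))
print('pf',b.x,b.fun,cost(x0),'end',proj(p,tf(b.x,(-.17,0,.026))))
m0=[.558,.157,1.2985]
print('mach check: cap',proj(p,tf(m0,(0,0,.305))),'tray corner',proj(p,tf(m0,[(-.075,.14,.07),(-.075,-.14,.07)])))
for a in(.32,.38,.44): print(a,proj(p,tf(m0,(.02-.19*np.cos(a),-.115+.19*np.sin(a),.12))))
im=p['pixels'].copy()
for P,col in ((np.r_[ring(.199)*[1.382,1.382,1],ring(.232)*[1.382,1.382,1]],(255,0,0)),(ring(.305),(0,255,0)),(np.array([(-.075,.14,.07),(-.075,-.14,.07),(.11,.14,.07)]),(0,0,255))):
    for u in proj(p,tf(m0,P)): cv2.circle(im,tuple(int(v) for v in u.round()),1,col,-1)
for i in range(0,24,2):
    cv2.circle(im,tuple(int(v) for v in proj(p,tf(b.x,ring(.052)))[i].round()),1,(255,0,0),-1)
for u in proj(p,tf(b.x,np.r_[bx,lug])): cv2.circle(im,tuple(int(v) for v in u.round()),1,(0,255,0),-1)
cv2.imwrite('pics/w2.png',cv2.cvtColor(np.hstack([cv2.resize(im[140:310,70:190],(400,567)),cv2.resize(im[110:400,440:640],(400,567))]),cv2.COLOR_RGB2BGR))
E
python3 m.py
```

```text
pf [ 0.59901258 -0.3354926   0.08241108] 0.13435969209237228 0.1464893865173781 end [[107.37354546 152.62026781]]
mach check: cap [[632.36245722 362.81838857]] tray corner [[492.01594464 125.64678392]
 [412.47015316 342.70559281]]
0.32 [[376.32542446 284.18431529]]
0.38 [[383.28838463 275.68613078]]
0.44 [[390.81641129 267.43454246]]
```

View pics/w2.png

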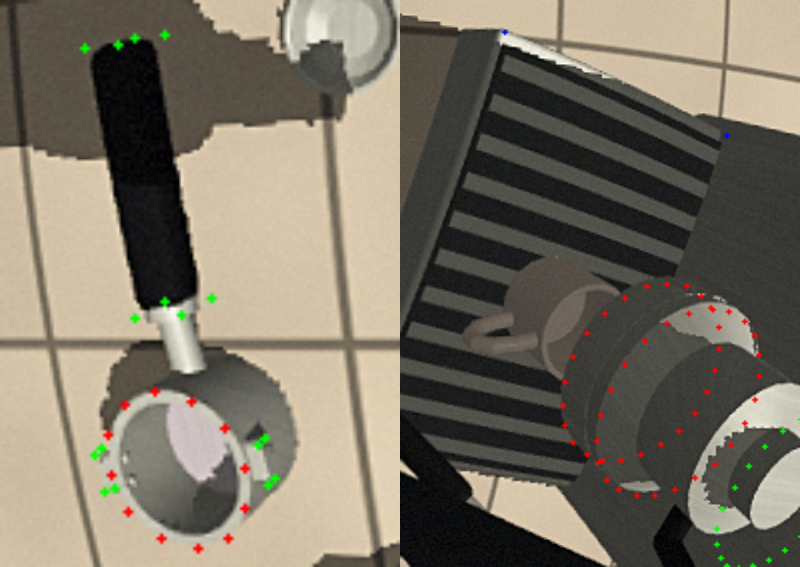

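The overlay agrees with the tray corner and the portafilter to 1–2 px, and the wand angle is about 0.40. Now I plan the wand sweep.

```bash
python3 - <<'E'
from h import *
m=[.558,.157,1.2985]; P0=tf(m,(-.131,-.017,0))[0]; print('start',P0)
for a in (.45,.3,.15,0,-.15,-.3):
    W=tf(m,(.02-.175*np.cos(a),-.115+.175*np.sin(a),0))[0]; print(a,W.round(3),'units x,y from start',(-(W-P0)[0]/.2).round(3),((W-P0)[1]/.2).round(3))
E
python3 go.py .538 .025 .122 3.1408
```

```text
start [0.539142   0.02625454 0.        ]
0.45 [0.558 0.014 0.   ] units x,y from start -0.097 -0.061
0.3 [ 0.579 -0.002  0.   ] units x,y from start -0.201 -0.14
0.15 [ 0.602 -0.014  0.   ] units x,y from start -0.316 -0.203
0 [ 0.627 -0.023  0.   ] units x,y from start -0.44 -0.247
-0.15 [ 0.653 -0.028  0.   ] units x,y from start -0.568 -0.273
-0.3 [ 0.679 -0.03   0.   ] units x,y from start -0.699 -0.279
t 6.2 pos [ 0.4909 -0.0659  0.3213] yaw -3.1411 shift [-0.2357  0.4546  0.9966] turn 0.0008 j [ 0.61  0.15 -0.66  1.82  0.1   1.2   1.48] F [-0.9 -0.9 -0. ] w -0.0
```

Call:
play_rows --commands '[[[1, -0.24, 0.45, 0, 0], [1, -0.24, 0.45, 0, 0], [1, -0.24, 0.45, 0, 0], [1, -0.24, 0.45, 0, 0], [1, -0.24, 0.45, 0.5, 0], [1, -0.24, 0.45, 0.6, 0], [1, -0.24, 0.45, 0.8, 0], [1, -0.24, 0.45, 0.99, 0], [1, -0.24, 0.45, 0.99, 0], [1, -0.24, 0.45, 0.99, 0]]]'

```text
clock: 7.03
tcp_pos: [0.5341, 0.0223, 0.1173]
orientation: [0.0, -3.13, 0.002]
contact_force: [-0.6, -0.3, -0.1]
grip_width: 0.0
gripper_force: 0.0
```

Call:
play_rows --commands '[[[1, -0.1, -0.06, 0, 0], [1, -0.2, -0.14, 0, 0], [1, -0.26, -0.17, 0, 0], [1, -0.32, -0.2, 0, 0], [1, -0.38, -0.23, 0, 0], [1, -0.44, -0.25, 0, 0], [1, -0.5, -0.26, 0, 0], [1, -0.57, -0.27, 0, 0], [1, -0.63, -0.28, 0, 0], [1, -0.7, -0.28, 0, 0], [1, -0.7, -0.28, 0, 0]]]'

```text
clock: 7.95
tcp_pos: [0.6819, -0.0329, 0.1259]
orientation: [0.002, 3.137, 0.0]
contact_force: [0.8, 0.1, -0.2]
grip_width: -0.0002
gripper_force: 0.0
```

```bash
python3 go.py .538 .025 .122 3.1408;  python3 - <<'E'
from h import *
p=viewer.grab_frame('wrist'); save(p,'w3')
E
```

```text
t 7.95 pos [ 0.6819 -0.0329  0.1259] yaw 3.1406 shift [0.7198 0.2887 0.0164] turn -0.0002 j [ 0.35  0.66 -0.58  1.6   0.41  1.    1.21] F [ 0.8  0.1 -0.2] w -0.0002
```

View pics/w3.png

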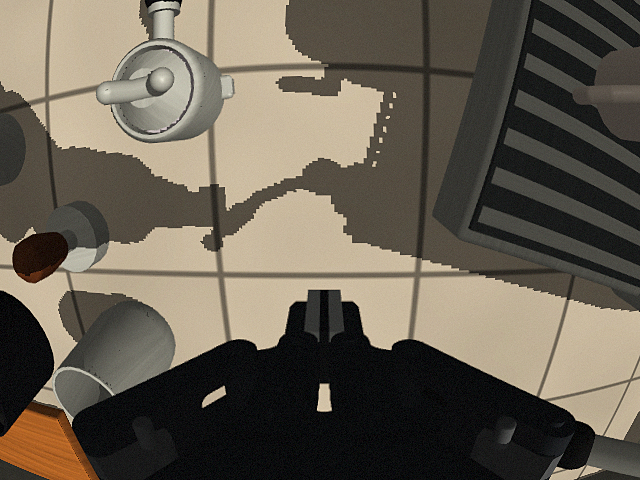

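The wand has left the area in front of the group; only its root shows at (600,450). I retreat up and go to the portafilter.

Call:
play_rows --commands '[[[1, 0.1, 0, -0.2, 0], [1, 0.1, 0, -0.4, 0], [1, 0.1, 0, -0.6, 0], [-1, 0.3, -0.2, -0.8, 0], [-1, 0.6, -0.5, -0.8, 0], [-1, 0.9, -0.8, -0.8, 0], [-1, 0.9, -1, -0.8, 0], [-1, 0.9, -1, -0.8, 0], [-1, 0.9, -1, -0.8, 0], [-1, 0.9, -1, -0.8, 0]]]'

```text
clock: 8.83
tcp_pos: [0.4944, -0.2377, 0.2843]
orientation: [-0.01, -3.14, 0.006]
contact_force: [0.4, -1.4, 0.2]
grip_width: 0.083
gripper_force: 0.0
```

```bash
python3 go.py .4993 -.3437 .15 3.2236;  python3 - <<'E'
from h import *
s=viewer.grab_frame('scene'); save(s,'s4'); d=viewer.grab_frame('side'); save(d,'d4')
m=[.558,.157,1.2985]
for p in(s,d):
    for q in viewer.trace(p,'wand')[:1]: print(q['score'],q['rect'])
    for a in (-.1,-.2,-.3,-.4,-.5): print(a, proj(p,tf(m,(.02-.19*np.cos(a),-.115+.19*np.sin(a),.12)))[0].round())
a=cv2.resize(cv2.imread('pics/s4.png')[180:380,340:540],(400,400),interpolation=cv2.INTER_CUBIC)
b=cv2.resize(cv2.imread('pics/d4.png')[200:400,150:350],(400,400),interpolation=cv2.INTER_CUBIC)
cv2.imwrite('pics/c4.png',np.hstack([a,b]))
E
```

```text
t 8.83 pos [ 0.4944 -0.2377  0.2843] yaw 3.1351 shift [-0.029  -0.5272  0.6735] turn -0.0563 j [ 0.84  0.28 -0.61  1.76  0.18  1.15  1.74] F [ 0.4 -1.4  0.2] w 0.083
0.66 [358.5, 281.2, 458.3, 333.1]
-0.1 [359. 305.]
-0.2 [359. 313.]
-0.3 [359. 321.]
-0.4 [361. 329.]
-0.5 [363. 337.]
0.67 [215.1, 278.4, 240.0, 296.1]
-0.1 [264. 283.]
-0.2 [256. 281.]
-0.3 [249. 280.]
-0.4 [242. 280.]
-0.5 [234. 280.]
```

View pics/c4.png

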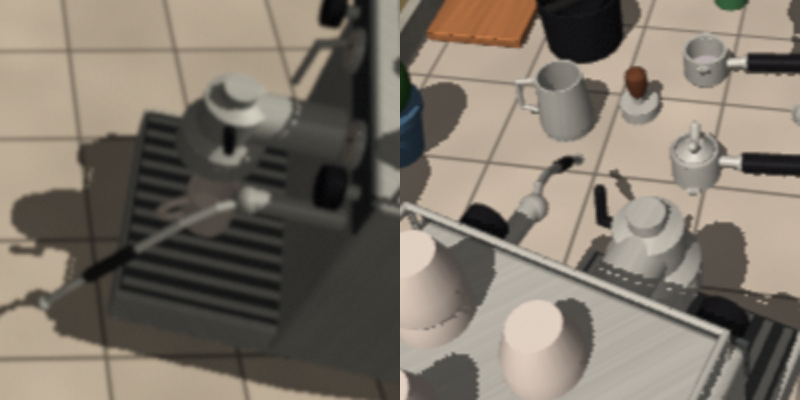

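The wand now stands at about -0.42, with its tip near scene (360,331). Next is the grasp.

Call:
play_rows --commands '[[[-1, -0.03, -0.2, 0, -0.056], [-1, -0.03, -0.4, 0, -0.056], [-1, -0.03, -0.53, 0, -0.056], [-1, -0.03, -0.53, 0.2, -0.056], [-1, -0.03, -0.53, 0.4, -0.056], [-1, -0.03, -0.53, 0.6, -0.056], [-1, -0.03, -0.53, 0.75, -0.056], [-1, -0.03, -0.53, 0.75, -0.056]]]'

```text
clock: 9.7
tcp_pos: [0.5023, -0.3338, 0.1273]
orientation: [0.145, -3.13, -0.011]
contact_force: [-1.6, -0.1, 0.5]
grip_width: 0.0854
gripper_force: 0.0
```

```bash
python3 go.py .4993 -.3437 .01 3.2236;  python3 - <<'E'
from h import *
p=snap(); save(p,'w5')
m=[.599,-.3355,.0824]
for q in viewer.trace(p,'portafilter')[:1]:
    print(q['score'],q['rect']); vs,us=np.nonzero(q['pixels']); M=p['c2w']
    for v in range(int(vs.min()),int(vs.max()),12): print(v,us[vs==v].min(),us[vs==v].max(),end='; ')
print(proj(p,tf(m,[(-.061,0,.026),(-.17,0,.026),(0,0,.052),(-.1,.012,.0385),(-.1,-.012,.0385)])))
E
```

```text
t 9.7 pos [ 0.5023 -0.3338  0.1273] yaw -3.0491 shift [ 0.015  -0.0524  0.5861] turn 0.0067 j [ 0.88  0.54 -0.53  1.79  0.33  0.92  1.87] F [-1.6 -0.1  0.5] w 0.0854
0.92 [248.7, 128.6, 367.0, 413.4]
130 296 312; 142 285 322; 154 286 322; 166 286 322; 178 286 322; 190 287 322; 202 287 323; 214 288 323; 226 288 323; 238 289 323; 250 289 323; 262 289 323; 274 290 323; 286 292 322; 298 298 318; 310 294 323; 322 277 343; 334 271 349; 346 268 351; 358 266 354; 370 253 366; 382 257 360; 394 270 348; 406 293 334; [[308.46774454 288.02250885]
 [308.51380664 131.61994865]
 [308.15201718 378.28207095]
 [326.141307   240.87582995]
 [289.2837664  240.62063868]]
```

View pics/w5.png

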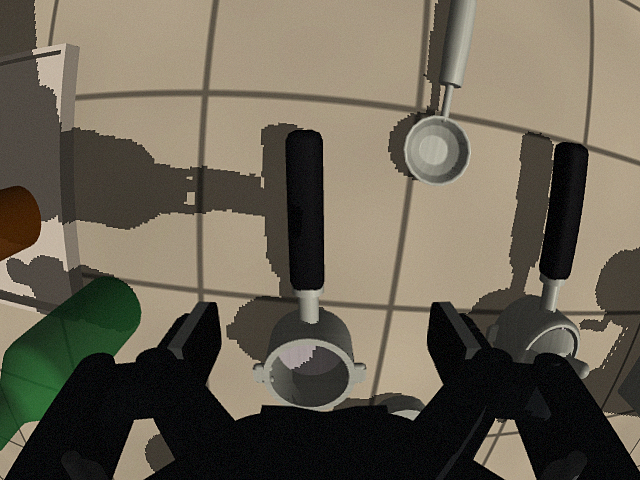

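The portafilter handle is centred at column 305 with its head at (310,370), in line with the tool apart from about 0.02 rad of yaw. I descend and grip.

Call:
play_rows --commands '[[[-1, 0.015, -0.056, 0.1, -0.01], [-1, 0.015, -0.056, 0.25, -0.01], [-1, 0.015, -0.056, 0.4, -0.01], [-1, 0.015, -0.056, 0.5, -0.01], [-1, 0.015, -0.056, 0.58, -0.01], [-1, 0.015, -0.056, 0.58, -0.01], [-1, 0.015, -0.056, 0.58, -0.01]]]'

```text
clock: 10.38
tcp_pos: [0.5051, -0.3495, 0.0195]
orientation: [-0.165, 3.135, -0.002]
contact_force: [0.2, -0.1, 1.2]
grip_width: 0.0857
gripper_force: 0.0
```

```bash
python3 go.py .4995 -.345 .01 -3.037
```

```text
t 10.38 pos [ 0.5051 -0.3495  0.0195] yaw -3.0362 shift [0.0258 0.0253 0.0473] turn 0.0005 j [ 0.84  0.69 -0.46  1.82  0.44  0.73  1.82] F [ 0.2 -0.1  1.2] w 0.0857
```

Call:
play_rows --commands '[[[-1, 0.025, 0.025, 0.047, 0], [-1, 0.025, 0.025, 0.047, 0], [1, 0.025, 0.025, 0.047, 0], [1, 0.025, 0.025, 0.047, 0], [1, 0.025, 0.025, 0.047, 0], [1, 0.025, 0.025, 0.047, 0], [1, 0.025, 0.025, 0.047, 0], [1, 0.025, 0.025, 0.047, 0], [1, 0.025, 0.025, 0.047, 0], [1, 0.025, 0.025, 0.047, 0]]]' --grip_force 110

```text
clock: 11.22
tcp_pos: [0.4978, -0.3452, 0.0082]
orientation: [-0.164, 3.137, -0.001]
contact_force: [-1.1, -0.3, 4.0]
grip_width: 0.0225
gripper_force: 107.4
```

Call:
play_rows --commands '[[[1, 0, 0, -0.1, 0], [1, 0, 0, -0.3, 0], [1, 0, 0, -0.5, 0], [1, 0, 0, -0.7, 0], [1, 0, 0, -0.88, 0], [1, 0, 0, -0.88, 0], [1, 0, 0, -0.88, 0]]]'

```text
clock: 11.8
tcp_pos: [0.4983, -0.3453, 0.1855]
orientation: [-0.164, 3.135, -0.003]
contact_force: [-0.4, 0.8, -5.0]
grip_width: 0.0227
gripper_force: 108.8
```

```bash
python3 go.py .46 .02 .17 -2.9;  python3 - <<'E'
from h import *
p=snap(); save(p,'w6')
for q in viewer.trace(p,'portafilter')[:1]: print(q['score'],q['rect'])
E
```

```text
t 11.8 pos [ 0.4983 -0.3453  0.1855] yaw -3.0369 shift [-2.0000e-04  1.8366e+00  7.3100e-02] turn -0.0871 j [ 0.93  0.47 -0.56  1.74  0.29  1.01  1.93] F [-0.4  0.8 -5. ] w 0.0227
0.93 [285.6, 138.3, 362.4, 411.1]
```

View pics/w6.png

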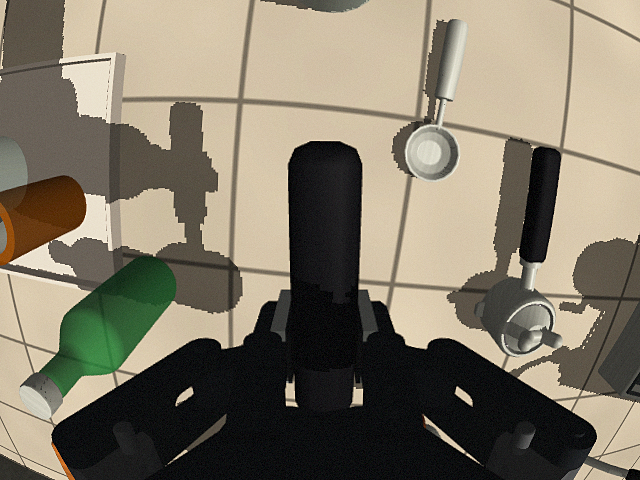

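The portafilter is held at 22.7 mm width and 108 N, and its head is hidden behind the gripper. I carry it toward the front of the group.

Call:
play_rows --commands '[[[1, 0, 0.1, 0, 0], [1, 0, 0.25, 0, -0.03], [1, 0, 0.4, 0, -0.06], [1, 0, 0.6, 0, -0.1], [1, -0.05, 0.8, 0, -0.15], [1, -0.1, 1, 0, -0.2], [1, -0.1, 1, 0, -0.2], [1, -0.1, 1, 0, -0.2]]]'

```text
clock: 12.57
tcp_pos: [0.4956, -0.1404, 0.1821]
orientation: [0.662, -3.068, -0.004]
contact_force: [-0.4, -1.9, -3.3]
grip_width: 0.0226
gripper_force: 108.9
```

```bash
python3 go.py .49 -.01 .146 -2.716
```

```text
t 12.57 pos [ 0.4956 -0.1404  0.1821] yaw -2.7164 shift [-0.244   0.6049  0.1818] turn -0.0002 j [ 0.75  0.36 -0.72  1.94  0.29  0.95  1.89] F [-0.4 -1.9 -3.3] w 0.0226
```

Call:
play_rows --commands '[[[1, -0.06, 0.15, 0, 0], [1, -0.12, 0.3, 0.05, 0], [1, -0.18, 0.45, 0.1, 0], [1, -0.24, 0.6, 0.18, 0], [1, -0.24, 0.6, 0.18, 0], [1, -0.24, 0.6, 0.18, 0], [1, -0.24, 0.6, 0.18, 0]]]'

```text
clock: 13.15
tcp_pos: [0.4909, -0.0161, 0.1466]
orientation: [0.651, -3.071, -0.0]
contact_force: [-1.3, -1.3, -3.5]
grip_width: 0.0225
gripper_force: 109.3
```

```bash
cat > fit.py <<'E'
from pf import *
# fit pf pose (x,y,z,yaw,pitch) from scene+side masks; prior from TCP
def P6(m,P):
    P=np.atleast_2d(P); return R.from_euler('ZY',[m[3],m[4]]).apply(P)+np.array(m[:3])
def sil(p,m):
    im=np.zeros((480,640),np.uint8)
    for P in (np.r_[ring(0),ring(.052)],lug,nk):
        u=(proj(p,P6(m,P))*16).round().astype(np.int32); cv2.fillConvexPoly(im,cv2.convexHull(u),1,shift=4)
    return im>0
E
python3 go.py .4652 .115 .146 -2.716
python3 - <<'E'
from fit import *
o=get_obs(); t=o['tcp_pos']; yw=np.arctan2(*R.from_rotvec(o['orientation']).as_matrix()[[1,0],0])+np.pi
m=[t[0]+.1018*np.cos(yw),t[1]+.1018*np.sin(yw),t[2]-.0082,yw,0]; print('nominal',np.round(m,4))
tiles=[]
for n in('scene','side'):
    p=viewer.grab_frame(n)
    for q in viewer.trace(p,'portafilter')[:2]: print(n,round(q['score'],2),np.round(q['rect']))
    c=proj(p,P6(m,(0,0,.026)))[0].astype(int); im=p['pixels'].copy()
    S=cv2.resize(im[c[1]-50:c[1]+50,c[0]-50:c[0]+50],(400,400),interpolation=cv2.INTER_CUBIC)
    cn,_=cv2.findContours(cv2.resize(sil(p,m).astype(np.uint8)[c[1]-50:c[1]+50,c[0]-50:c[0]+50],(400,400)),0,2)
    cv2.drawContours(S,cn,-1,(255,0,0),1); tiles.append(S)
cv2.imwrite('pics/c7.png',cv2.cvtColor(np.hstack(tiles),cv2.COLOR_RGB2BGR))
E
```

```text
t 13.15 pos [ 0.4909 -0.0161  0.1466] yaw -2.724 shift [-0.1484  0.6513  0.0033] turn -0.0051 j [ 0.53  0.38 -0.74  2.03  0.34  0.86  1.58] F [-1.3 -1.3 -3.5] w 0.0225
nominal [0.584  0.0252 0.1384 0.4176 0.    ]
scene 0.96 [347. 218. 409. 290.]
side 0.82 [258. 273. 353. 305.]
```

View pics/c7.png

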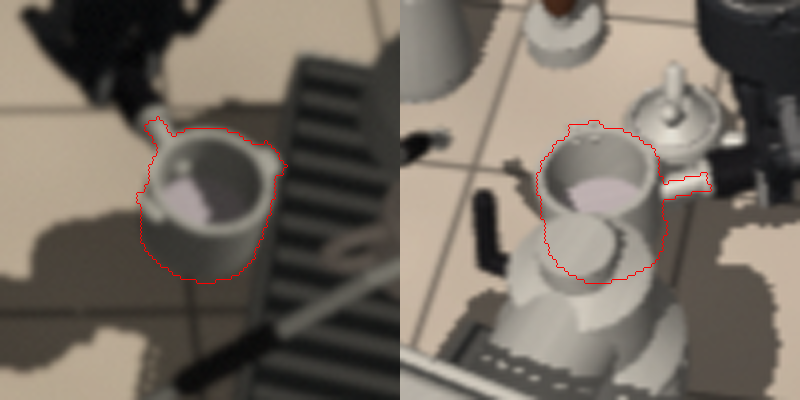

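The predicted outline coincides with the held portafilter within about 1 px in both views, so the tool-to-head transform is right. Next I sharpen the machine's pose numerically, by fitting edges in the saved clean pictures.

```bash
cat > mf.py <<'E'
from pf import *
s=viewer.grab_frame('scene'); d=viewer.grab_frame('side'); w=viewer.grab_frame('wrist')
T=np.eye(4); T[:3,:3]=R.from_euler('z',3.1408).as_matrix()@np.diag([1,-1,-1.]); T[:3,3]=[.4909,-.066,.3213]; w['c2w']=T@np.array(w['hand_eye'])
G=[]
for p,n in((s,'scene0'),(d,'side0'),(w,'w1')):
    g=cv2.GaussianBlur(cv2.imread(f'pics/{n}.png').astype(np.float32),(0,0),1.0)
    gx=cv2.Sobel(g,cv2.CV_32F,1,0)/8; gy=cv2.Sobel(g,cv2.CV_32F,0,1)/8
    G.append((p,np.minimum(np.hypot(gx,gy).max(2),25)))
C=lambda r,z,n=72:np.c_[r*np.cos(t:=np.linspace(0,2*np.pi,n,endpoint=False)),r*np.sin(t),0*t+z]
L=lambda a,b,n=40:np.linspace(a,b,n)
def hull(p,m,P):
    h=cv2.convexHull(proj(p,tf(m,P)).astype(np.float32))[:,0]; h=np.r_[h,h[:1]]
    return np.concatenate([np.linspace(a,b,max(2,int(np.hypot(*(b-a))))) for a,b in zip(h[:-1],h[1:])])
lines=[L((-.075,.14,.07),(-.075,-.14,.07)),L((-.075,.14,.07),(.11,.14,.07))]
def samp(g,u): return cv2.remap(g,u[:,0].astype(np.float32)[None],u[:,1].astype(np.float32)[None],cv2.INTER_LINEAR)[0].mean()
def score(m,views=(0,1,2),parts='bl'):
    t=0
    for i in views:
        p,g=G[i]
        if 'b' in parts: t+=2*samp(g,hull(p,m,np.r_[C(.047,.199),C(.047,.232)]))
        if 'l' in parts and i!=1:
            for l in lines: t+=.5*samp(g,proj(p,tf(m,l)))
    return t
def best(**k):
    b=None
    for wd,st in ((.008,.001),(.002,.0005)):
        c=b[1] if b else np.array([.558,.157,1.2985])
        b=max(((score(c+[x,y,a],**k),c+[x,y,a]) for x in np.arange(-wd,wd+1e-9,st) for y in np.arange(-wd,wd+1e-9,st) for a in ((-.02,-.01,0,.01,.02) if ('l' in k.get('parts','bl')) else (0,))),key=lambda q:q[0])
    return b
for k in (dict(),dict(views=(0,),parts='b'),dict(views=(1,),parts='b'),dict(views=(2,),parts='b'),dict(parts='b'),dict(parts='l')):
    b=best(**k); print(k,round(b[0],2),b[1].round(4))
E
time python3 mf.py
```

```text
{} 86.87 [0.555  0.1535 1.2985]
{'views': (0,), 'parts': 'b'} 21.19 [0.556  0.1545 1.2985]
{'views': (1,), 'parts': 'b'} 22.91 [0.558  0.148  1.2985]
{'views': (2,), 'parts': 'b'} 22.58 [0.555  0.154  1.2985]
{'parts': 'b'} 64.52 [0.555  0.154  1.2985]
{'parts': 'l'} 28.58 [0.5585 0.1575 1.3085]
real	0m7.864s
user	0m7.362s
sys	0m0.064s
```

```bash
python3 go.py .4628 .1118 .146 -2.7146
```

```text
t 13.5 pos [ 0.4918 -0.0156  0.148 ] yaw -2.7242 shift [-0.1255  0.6411  0.0099] turn -0.0061 j [ 0.53  0.38 -0.74  2.03  0.34  0.86  1.58] F [ 0.  -0.5 -3.5] w 0.0223
```

Call:
play_rows --commands '[[[1, -0.03, 0.12, 0.01, -0.006], [1, -0.05, 0.25, 0.01, -0.006], [1, -0.08, 0.38, 0.01, -0.006], [1, -0.1, 0.5, 0.01, -0.006], [1, -0.12, 0.6, 0.01, -0.006], [1, -0.126, 0.641, 0.01, -0.006], [1, -0.126, 0.641, 0.01, -0.006], [1, -0.126, 0.641, 0.01, -0.006]]]'

```text
clock: 14.17
tcp_pos: [0.4628, 0.1119, 0.1459]
orientation: [0.668, -3.07, 0.001]
contact_force: [-0.2, -0.4, -3.6]
grip_width: 0.022
gripper_force: 109.4
```

```bash
python3 go.py .4628 .1118 .146 -2.7146
```

```text
t 14.17 pos [0.4628 0.1119 0.1459] yaw -2.7133 shift [ 0.0001 -0.0004 -0.0004] turn 0.0009 j [ 0.3   0.36 -0.79  2.06  0.34  0.85  1.31] F [-0.2 -0.4 -3.6] w 0.022
```

Call:
play_rows --commands '[[[1, 0, 0, -0.02, 0], [1, 0, 0, -0.04, 0], [1, 0, 0, -0.05, 0], [1, 0, 0, -0.06, 0], [1, 0, 0, -0.07, 0], [1, 0, 0, -0.07, 0]]]'

```text
clock: 14.67
tcp_pos: [0.463, 0.1125, 0.1604]
orientation: [-0.667, 3.069, -0.0]
contact_force: [0.1, -0.1, -3.3]
grip_width: 0.0227
gripper_force: 109.4
```

```bash
python3 go.py .4628 .1118 .146 -2.7146; python3 -c "
from h import *
print(get_obs()['moment'])"
```

```text
t 14.67 pos [0.463  0.1125 0.1604] yaw -2.7137 shift [ 0.0025 -0.0027  0.0722] turn 0.0005 j [ 0.31  0.34 -0.8   2.05  0.32  0.88  1.33] F [ 0.1 -0.1 -3.3] w 0.0227
[-0.10709279  0.26983571 -0.00195647]
```

Call:
play_rows --commands '[[[1, 0, 0, -0.01, 0], [1, 0, 0, -0.02, 0], [1, 0, 0, -0.03, 0], [1, 0, 0, -0.04, 0], [1, 0, 0, -0.04, 0]]]'

```text
clock: 15.08
tcp_pos: [0.4629, 0.1127, 0.1684]
orientation: [-0.668, 3.069, -0.0]
contact_force: [0.3, 0.2, -2.3]
grip_width: 0.0227
gripper_force: 109.4
```

```bash
python3 go.py .4628 .1118 .146 -2.7146; python3 -c "
from h import *
print(get_obs()['moment'])"
```

```text
t 15.08 pos [0.4629 0.1127 0.1684] yaw -2.7133 shift [ 0.0025 -0.0041  0.1118] turn 0.0008 j [ 0.32  0.33 -0.81  2.04  0.31  0.89  1.34] F [ 0.3  0.2 -2.3] w 0.0227
[-0.09447229  0.32756943 -0.02516583]
```

Call:
play_rows --commands '[[[1, 0, 0, -0.005, 0], [1, 0, 0, -0.01, 0], [1, 0, 0, -0.014, 0], [1, 0, 0, -0.014, 0]]]'

```text
clock: 15.42
tcp_pos: [0.4625, 0.1126, 0.1707]
orientation: [0.668, -3.07, 0.0]
contact_force: [0.1, 0.4, -4.3]
grip_width: 0.0226
gripper_force: 109.3
```

```bash
python3 go.py .4628 .1118 .146 -2.7146; python3 -c "
from h import *
print(get_obs()['moment'])"
```

```text
t 15.42 pos [0.4625 0.1126 0.1707] yaw -2.7133 shift [ 0.0004 -0.0041  0.1235] turn 0.0008 j [ 0.32  0.33 -0.81  2.04  0.3   0.9   1.35] F [ 0.1  0.4 -4.3] w 0.0226
[-0.12652886  0.20376268  0.01245886]
```

Call:
play_rows --commands '[[[1, 0, 0, -0.004, 0], [1, 0, 0, -0.008, 0], [1, 0, 0, -0.008, 0]]]'

```text
clock: 15.67
tcp_pos: [0.4623, 0.1125, 0.172]
orientation: [0.668, -3.069, -0.0]
contact_force: [1.7, 1.2, -9.1]
grip_width: 0.0224
gripper_force: 108.8
```

```bash
python3 go.py .4628 .1118 .146 -2.7146; python3 -c "
from h import *
print(get_obs()['moment'])"
```

```text
t 15.67 pos [0.4623 0.1125 0.172 ] yaw -2.7133 shift [-0.0007 -0.0043  0.13  ] turn 0.0008 j [ 0.32  0.33 -0.81  2.04  0.3   0.9   1.35] F [ 1.7  1.2 -9.1] w 0.0224
[-0.03633432  0.28637839  0.01897879]
```

The gasket is felt: about 5.5 N down, so the rim top is at about 214.3 mm. Side forces are small. I start the turn about the head centre.

Call:
play_rows --commands '[[[1, -0.0003, -0.0178, 0, -0.0222], [1, -0.0012, -0.0355, 0, -0.0444], [1, -0.0028, -0.0532, 0, -0.0667], [1, -0.005, -0.0708, 0, -0.0889], [1, -0.0077, -0.0884, 0, -0.1111], [1, -0.0111, -0.1058, 0, -0.1333], [1, -0.0111, -0.1058, 0, -0.1333]]]'

```text
clock: 16.25
tcp_pos: [0.4726, 0.0938, 0.1717]
orientation: [0.986, -2.981, -0.0]
contact_force: [-1.6, 0.7, -7.6]
grip_width: 0.0223
gripper_force: 108.8
```

```bash
cat > st.py <<'E'
from h import *
o=get_obs(); M=R.from_rotvec(o['orientation']).as_matrix(); y=np.arctan2(M[1,0],M[0,0]); t=o['tcp_pos']
u=M[:2,0]; c=t[:2]-.1018*u; L=-M[:2,1]
print('t',round(float(o['clock']),2),'tcp',t.round(4),'pfyaw',round(y+np.pi,4),'center',c.round(4),'F',o['contact_force'].round(1),'Frad',round(float(o['contact_force'][:2]@u),1),'Ftan',round(float(o['contact_force'][:2]@L),1),'M',o['moment'].round(2),'j7',o['joints'][[2,6]].round(2),'w',round(float(o['grip_width']),4),'tilt',M[2].round(3))
E
python3 st.py
```

```text
t 16.25 tcp [0.4726 0.0938 0.1717] pfyaw 0.639 center [0.5543 0.1545] F [-1.6  0.7 -7.6] Frad 0.8 Ftan -1.5 M [-0.24  0.65  0.07] j7 [-0.84  1.58] w 0.0223 tilt [ 0.002  0.001 -1.   ]
```

Call:
play_rows --commands '[[[1, -0.0003, -0.0178, 0, -0.0222], [1, -0.0012, -0.0355, 0, -0.0444], [1, -0.0028, -0.0532, 0, -0.0667], [1, -0.005, -0.0708, 0, -0.0889], [1, -0.0077, -0.0884, -0.001, -0.1111], [1, -0.0111, -0.1058, -0.002, -0.1333], [1, -0.0151, -0.1231, -0.003, -0.1556], [1, -0.0197, -0.1403, -0.004, -0.1778], [1, -0.0249, -0.1573, -0.005, -0.2], [1, -0.0307, -0.1741, -0.006, -0.2222], [1, -0.0307, -0.1741, -0.006, -0.2222]]]'

```text
clock: 17.17
tcp_pos: [0.4979, 0.0695, 0.1725]
orientation: [1.487, -2.764, -0.001]
contact_force: [-1.9, 1.1, -11.9]
grip_width: 0.0225
gripper_force: 108.4
```

```bash
python3 st.py
```

```text
t 17.17 tcp [0.4979 0.0695 0.1725] pfyaw 0.9872 center [0.554  0.1544] F [ -1.9   1.1 -11.9] Frad 0.1 Ftan -2.2 M [-0.51  0.75  0.19] j7 [-0.9   1.94] w 0.0225 tilt [ 0.002  0.002 -1.   ]
```

Call:
play_rows --commands '[[[1, -0.0003, -0.0178, -0.001, -0.0222], [1, -0.0012, -0.0355, -0.002, -0.0444], [1, -0.0028, -0.0532, -0.002, -0.0667], [1, -0.005, -0.0708, -0.002, -0.0889], [1, -0.0077, -0.0884, -0.002, -0.1111], [1, -0.0111, -0.1058, -0.002, -0.1333], [1, -0.0151, -0.1231, -0.002, -0.1556], [1, -0.0197, -0.1403, -0.002, -0.1778], [1, -0.0249, -0.1573, -0.002, -0.2], [1, -0.0249, -0.1573, -0.002, -0.2]]]'

```text
clock: 18.0
tcp_pos: [0.527, 0.0565, 0.1731]
orientation: [1.901, -2.498, -0.002]
contact_force: [-4.1, 1.2, -10.2]
grip_width: 0.0228
gripper_force: 108.6
```

```bash
python3 st.py
```

```text
t 18.0 tcp [0.527  0.0565 0.1731] pfyaw 1.3011 center [0.5541 0.1547] F [ -4.1   1.2 -10.2] Frad -0.1 Ftan -4.3 M [-0.51  0.68  0.34] j7 [-0.95  2.24] w 0.0228 tilt [ 0.001  0.002 -1.   ]
```

Call:
play_rows --commands '[[[-1, 0, 0, 0, 0], [-1, 0, 0, 0, 0], [-1, 0, 0, 0, 0], [-1, 0, 0, 0, 0], [-1, 0, 0, 0, 0], [-1, 0, 0, 0, 0], [-1, 0, 0, -0.1, 0], [-1, 0, 0, -0.2, 0], [-1, 0, 0, -0.35, 0], [-1, 0.3, 0, -0.5, 0], [-1, 0.6, 0, -0.6, 0], [-1, 0.6, 0, -0.6, 0]]]'

```text
clock: 19.0
tcp_pos: [0.4972, -0.0546, 0.2933]
orientation: [-1.905, 2.497, -0.002]
contact_force: [0.4, -0.9, -0.6]
grip_width: 0.0855
gripper_force: 0.0
```

```bash
python3 st.py
python3 - <<'E'
from fit import *
ms=[]
for n in('scene','side','wrist'):
    p=snap() if n=='wrist' else viewer.grab_frame(n)
    q=[a for a in viewer.trace(p,'portafilter') if a['score']>.3][:1]; wd=viewer.trace(p,'wand')[:1]
    print(n,[(round(a['score'],2),np.round(a['rect'])) for a in q+wd])
    m=[.5545,.1545,.1635,1.3]; P=tf([m[0],m[1],m[3]],np.r_[bx]+[0,0,m[2]])
    print('pred grip box',proj(p,P).min(0).round(),proj(p,P).max(0).round(),'end',proj(p,tf([m[0],m[1],m[3]],(-.17,0,.1895)))[0].round(1))
    # dark grip centroid from the mask's far end
    if q: 
        k=q[0]['pixels'].astype(np.uint8); v,u=np.nonzero(k); print('mask centroid',u.mean().round(1),v.mean().round(1),k.sum())
E
```

```text
t 19.0 tcp [ 0.4972 -0.0546  0.2933] pfyaw 1.3032 center [0.5242 0.0436] F [ 0.4 -0.9 -0.6] Frad 0.8 Ftan 0.6 M [-0.07 -0.06  0.03] j7 [-1.03  2.63] w 0.0855 tilt [-0.    -0.001 -1.   ]
scene [(0.83, array([369., 233., 450., 273.])), (0.85, array([358., 283., 457., 335.]))]
pred grip box [370. 232.] [421. 256.] end [371.8 239. ]
mask centroid 402.6 247.2 776
side [(0.88, array([290., 276., 321., 318.]))]
pred grip box [287. 275.] [319. 323.] end [313.8 280.4]
mask centroid 304.3 295.5 457
wrist [(0.83, array([306., 291., 341., 410.])), (0.67, array([125., 276., 162., 474.]))]
pred grip box [308. 290.] [342. 419.] end [324.8 298.8]
mask centroid 324.7 350.5 3544
```

All three cameras show the portafilter hanging where predicted (within about 2 px), and the wand is still swung out. I hand it in.

```bash
python3 -c "
from bench import r
print(r.hand_in())"
```

```text
the job is handed in; nothing more can be done
None
```

The steam wand is swung out to about -0.42 rad, and the bottomless portafilter is locked and square in the group with the arm clear; the job is handed in at about 19 s on the robot's clock, with no verdict returned.

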